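Secure the crate trolley's wheel with a linchpin

TASK

One wheel of the upside-down tile-crate trolley still has to be secured. Take the linchpin from the wooden block and press it fully home down through the hole in the bare axle end, ring on the outer side, sliding its point in from the axle's end so that it eases the sprung wheel back off the hole; then swing the ring down round the axle end until it snaps shut against the pin. Work by feel without forcing anything, and leave the other hardware, the mosaic and the tile box where they are.

Things in the scene. Friction and masses are not known exactly. Their poses are not given: they have to be found in the camera images.
- hole_mouth (a point): Middle of the upper mouth of the upright through-hole (11.6 mm, 1 mm chamfer, 19 mm deep) in the bare end of a level 26 mm steel axle, flattened above and below; axle axis 9.5 mm below, 70 mm over the table. z up the hole; -x to the axle's free end, 18 mm away; +x to the wheel, whose 34 mm thrust washer (top 7.5 mm above this point) covers two thirds of the hole: see wheel.
- wheel (a joint): How far (m, 0 to 0.0105) the wheel is pushed back (+x of hole_mouth) on its axle. At 0 its washer's flat front stands 2 mm on the -x side of the hole's middle: a pin lowered on the middle lands on the washer's rim, and the 3.8 mm left open is less than its tip. It yields to 3 N at first, 8 N at the end, and springs out when let go; the pin needs about 7 mm. The 120 mm tyre is 25 mm behind the wash
- pin_head (a point): Middle of the linchpin's flat steel head (9 mm along x, 14 mm along y, top 12 mm above this point), on the pin's axis, 22 mm above the underside of its shoulder (6 x 19 x 8 mm), so 22 mm above hole_mouth when home. z up the pin, -x the side where the ring stands open, y along the ring's pivot, which is 13 mm below this point. Grip above the ring, from 10 mm below this point up.
- pin_tip (a point): Lower end of the linchpin, on its axis, 68 mm below pin_head. Shank 10 mm in diameter, 46 mm long, its last 10 mm tapering to 4 mm at the tip. At the start the pin stands upright in a 12.5 mm hole of the block, its shoulder on the block's top. Mass about 0.11 kg, all told. Once in the axle the sprung wheel pinches it with about 6 N, so it stays put.
- ring_far (a point): Middle of the far side of the linchpin's round wire ring (4.5 mm wire, 50 mm over the wire's middle), 47 mm from its pivot. Open: at the -x side of the pin, 4 mm higher than the pivot. Shut: against the shank, 37 mm below the shoulder's underside.
- ring (a joint): Ring angle about its pivot, rad: 0 shut, against the lower shank (0.155 rad off the shank's line); 1.5 fully open, nearly level. Sprung over centre: resists with up to 0.2 Nm (about 4 N at its far side) down to 0.75, then snaps shut by itself, and the same the other way. On a seated pin it passes round the axle's free end only if on the -x side of hole_mouth.
- trolley: Plywood crate trolley, 300 x 420 mm, fixed, lying upside down, with two axles and four wheels; the other three axle ends have their linchpins locked already. Origin on the table straight below hole_mouth, axes as there.
- block: Wooden hardware block 56 x 176 x 60 mm, fixed, origin in the middle of its underside, long side along y; three 12.5 mm holes 60 mm apart hold the linchpin, a hex bolt and a clevis pin, in any order.
- bolt: Hex bolt (21 mm head 7 mm high, 10 mm shank) standing in the block; origin under its head. Leave it.
- clevis: Plain clevis pin (18 mm flat head 4 mm high, 10 mm shank) standing in the block; origin under its head. Leave it.
- mosaic: Board 160 x 160 x 24 mm with tiles, lying on the table; origin in the middle of its underside. Leave it.
- tilebox: Dark wooden divided box 150 x 240 x 70 mm with tiles; origin in the middle of its underside. Leave it.

How it is judged:
On the way, in this order (a step that is already met when the one before it is completed fails the run):
1. the pin is fully home in the axle, its ring still open (z of pin_head in the frame of hole_mouth below 0.0245 m and horizontal distance between pin_head and hole_mouth below 0.004 m and angle between the z axis of pin_head and the z axis of hole_mouth, either way round below 0.12 rad and value of joint ring above 1 rad), for 0.2 s.
2. the ring has snapped shut round the axle end (value of joint ring below 0.12 rad), for 0.1 s.
At the end, for the whole second after the job is handed in: The pin's shoulder rests on the axle within 2.5 mm, the pin's head within 4 mm of over the hole and upright within 0.12 rad; the ring is shut (under 0.12 rad), its far side at least 28 mm below the hole's mouth; bolt, clevis pin, mosaic and tile box are within 10 mm of where they were (z of pin_head in the frame of hole_mouth below 0.0245 m and horizontal distance between pin_head and hole_mouth below 0.004 m and angle between the z axis of pin_head and the z axis of hole_mouth, either way round below 0.12 rad and value of joint ring below 0.12 rad and z of ring_far in the frame of hole_mouth below -0.028 m and distance of each of bolt, clevis, mosaic, tilebox from where it was at the start of the episode below 0.01 m); the robot touches nothing.
It fails at once if the trolley is forced: contact forces on its axle and wheel above 45 N in all (the sprung wheel's own pinch on the pin makes about 16 N of it) (contact force between trolley and anything else above 45 N).
It fails at once if the bolt is disturbed (distance of bolt from where it was at the start of the episode above 0.015 m).
It fails at once if the clevis pin is disturbed (distance of clevis from where it was at the start of the episode above 0.015 m).
It fails at once if the mosaic is disturbed (distance of mosaic from where it was at the start of the episode above 0.015 m).
It fails at once if the tile box is disturbed (distance of tilebox from where it was at the start of the episode above 0.015 m).
It also fails if it takes over 64 s, if anything falls off the work surface, if the arm or the gripper's body presses on something with over 40 N, if the wrist force passes 120 N, or if a joint passes its speed limit or range.

ROBOT

A 6-joint arm with a two-finger parallel gripper is mounted at the origin on the work surface. World frame = base frame: x ahead of the robot, y to its left, z up, the work surface at z = 0. Lengths are in m, angles in rad, forces in N, time in s.
With the tool pointing down it reaches from about 0.325 to 0.75 m from the base axis. Payload 7.6 kg.
Tool frame: the origin (TCP) lies at the very end of the fingers, on their centre line; the grasp point (between the pads) lies 19 mm behind it; z points along the fingers, y is the direction in which the jaws open and shut (so a half turn about z gives the same grasp; the last joint's range is limited). The gripper opens to 85 mm and grips with 20 to 120 N. Pads are 22 mm wide; open, the fingers measure 114 mm over their backs; the gripper's body (76 mm by 85 mm) begins 54 mm behind the grasp point. The pads swing forward as they close: fully open they stand 13 mm farther back than shut.
Start: joints at [-1.376, 0.052, 1.401, -0, 1.689, -0.07], TCP at [0.137, -0.507, 0.231] pointing down, gripper open.
Joint ranges: [-2.9, 2.9], [-0.91, 2.17], [0.12, 2.37], [-1.06, 4.2], [0.26, 2.73], [-2.93, 2.93]. Speed limits (rad/s): [2.57, 2.57, 3.01, 3.14, 3.14, 3.14].

INTERFACE

Orientations are given as a unit quaternion [x, y, z, w].
In Python, from station import read_state, get_image, finish_job, masks_of, mark_of gives the robot as it stands. The module is installed in compiled form; this text tells all that it offers.
- The arm moves only by the tool move_arm, never from a script. Its argument "deltas" is a list of rows, each a list of 3 entries, a list of its own where there are three numbers: the opening, from 0 (shut) to 1 (fully open), then the shift along the world's x, y, z in mm, then the turn about the world's z in degrees. In form: [[grip, [tx, ty, tz], turn], ...]. A call has 1 to 20 rows; each row shifts and turns the commanded pose from where the row before left it; what a row does not reach is not made up. A row lasts 1/12 s, in which the tool goes at most 41.7 mm and 7.16 degrees, less where a joint would pass 70% of its speed; a pose out of reach is approached as far as the arm can. A call with a gripper value outside its range is refused whole. The fingers move at their own pace and stop on an object; "force" is the grip in N (left out, the last holds). Time passes only in rows, so rows that do not move let the fingers close. It gives the time, the measured TCP pose, the force and the opening at its end, in the units of the state.
- read_state(): the state, without advancing time (a new reading comes with each control period).
- get_image(name): name is "side" or "top"; returns a dict with "frame" (400x640x3 uint8, blue, green, red), "depth" (400x640 float32, m along the optical axis (not along the pixel's ray), 0 where there is no reading), "vfov" (degrees; the focal length in pixels is half the picture's height over the tangent of half this angle, whatever the lens; pixels are square), "cx", "cy" (the principal point, pixels), "dist_coeffs" ([k1, k2, p1, p2, k3] as OpenCV has them; the pictures are not rectified), "eye" and "orientation" of the camera in the world. Camera axes: x right, y down, z forward; pixel columns grow to the right and rows downward; lengths in m; the calibration is good to about 2 mm. A picture is of the moment at which its call begins.
- finish_job(): hands the job in, once; it reports no verdict.
Trained networks look in a picture, given as the dict that the camera call returned (one of the last four; its "shot" number tells which), for a name from the list of things; names that differ only in an ending like _2 or _b are one class to them, and where a whole thing is asked for, a point or a joint stands for the part that bears it (a point fixed in the world has none). Each returns a list of dicts, best first, with "p" (0 to 1); they miss things now and then, are a little off and sometimes report something else, mostly with a low value. They report only what shows in the picture. A call takes as long as a camera call.
- masks_of(picture, label): "region" (400x640 bool, what is visible of it) and "rect" ([left, top, width, height] in pixels, round what is visible of it).
- mark_of(picture, label): "centre" ([column, row] in pixels: a listed point, or the origin of a listed thing).
The state is a dict: "t": time; "joint_positions": joint angles; "qvel": joint speeds; "joint_efforts": joint torques, N m; "tool_pos": TCP position; "orientation": TCP orientation; "wrist_force": force on the tool from outside, world axes, zero at the start; "ft_torque": the same for the moment, N m; "finger_gap": opening from 0.0 (shut) to 1.0 (fully open).
Only numpy, scipy, OpenCV 4.12 (cv2) and the standard library are available. Lean on these libraries where they do the work, as an engineer would, in place of code of your own. Each camera call takes 0.05 s, during which the arm holds its last target. There are 200 camera calls.

## Working session

There is one attempt and no reset: what is moved stays moved. The work goes in short steps, Python scripts to look and compute and a tool call to move; the robot and the scene stay as the last step left them, time stands still between calls to the robot, and variables do not carry over. Pictures are saved under pics/ and viewed, about 8 in all and at most 12, crops included, and the job is handed in when it is done.

Besides the shell and the picture viewer there is one more tool, called as a command line: name --argument value ..., lists and objects as JSON in quotes. move_arm: Moves the arm, as the interface text tells. Its arguments: {"type":"object","properties":{"deltas":{"type":"array","items":{"type":"array"}},"force":{"type":"number"}},"required":["deltas"]}

```bash
mkdir -p pics; cat > h.py <<'E'
import numpy as np, cv2
from scipy.spatial.transform import Rotation as R
from station import *
def K(im):
    f=200/np.tan(np.radians(im["vfov"])/2); return np.array([[f,0,im["cx"]],[0,f,im["cy"]],[0,0,1.]])
def ray(im,px):
    u=cv2.undistortPoints(np.array([[px]],float),K(im),np.array(im["dist_coeffs"],float))[0,0]
    return R.from_quat(im["orientation"]).apply([u[0],u[1],1.])
def at_z(im,px,z):
    d=ray(im,px);e=np.array(im["eye"]);return e+d*(z-e[2])/d[2]
def at_depth(im,px,r=1):
    c,w=int(round(px[0])),int(round(px[1]));p=im["depth"][max(0,w-r):w+r+1,max(0,c-r):c+r+1];p=p[p>0]
    return np.array(im["eye"])+ray(im,px)*np.median(p) if p.size else None
def proj(im,P):
    Rm=R.from_quat(im["orientation"]).inv().as_matrix();e=np.array(im["eye"])
    return cv2.projectPoints(np.array([P],float),cv2.Rodrigues(Rm)[0],-Rm@e,K(im),np.array(im["dist_coeffs"],float))[0][0,0]
def tri(i1,p1,i2,p2):
    d=[ray(i1,p1),ray(i2,p2)];d=[x/np.linalg.norm(x) for x in d];e=[np.array(i1["eye"]),np.array(i2["eye"])]
    s=np.linalg.lstsq(np.stack([d[0],-d[1]],1),e[1]-e[0],rcond=None)[0]
    a,b=e[0]+s[0]*d[0],e[1]+s[1]*d[1];return (a+b)/2,np.linalg.norm(a-b)
E
python3 - <<'E'
from h import *
np.set_printoptions(precision=4,suppress=True)
I={n:get_image(n) for n in("side","top")}
for n,im in I.items():
    cv2.imwrite(f"pics/{n}0.png",im["frame"]);print(n,im["eye"],R.from_quat(im["orientation"]).as_matrix()[:,2],im["vfov"])
for l in "hole_mouth pin_head pin_tip ring_far trolley block bolt clevis mosaic tilebox".split():
    m={n:mark_of(im,l) for n,im in I.items()}
    for n in m:print(l,n,[(np.round(x["centre"],1),round(x["p"],2),at_depth(I[n],x["centre"])) for x in m[n][:2]])
    if m["side"] and m["top"]:print("  tri",*tri(I["side"],m["side"][0]["centre"],I["top"],m["top"][0]["centre"]))
E
```

```text
side [0.0325 0.6993 0.8102] [ 0.3939 -0.6233 -0.6755] 49.43200590864209
top [0.1979 0.0173 1.5296] [ 0.1854 -0.0058 -0.9826] 42.598610229417616
hole_mouth side [(array([307.9, 188.6]), 0.83, array([0.51  , 0.0114, 0.086 ]))]
hole_mouth top [(array([310.9, 180.7]), 0.88, array([0.5147, 0.0116, 0.0865])), (array([242.3, 184.4]), 0.69, array([0.511 , 0.2115, 0.0685]))]
  tri [0.5131 0.0107 0.0846] 0.004384799619812393
pin_head side [(array([239.6, 257.2]), 0.61, array([0.5122, 0.2813, 0.0911]))]
pin_head top [(array([219.5, 179.6]), 0.4, array([0.5278, 0.2794, 0.0623]))]
  tri [0.5221 0.2752 0.0795] 0.004171970572936973
pin_tip side [(array([243.5, 277.1]), 0.74, array([0.4913, 0.3015, 0.0577]))]
pin_tip top []
ring_far side [(array([258.8, 269.6]), 0.52, array([0.4686, 0.2743, 0.069 ]))]
ring_far top [(array([224. , 199.3]), 0.62, array([0.4675, 0.264 , 0.0699]))]
  tri [0.4721 0.2673 0.0584] 0.005469735403580203
trolley side [(array([308.1, 215.9]), 0.89, array([0.5047, 0.0249, 0.0026])), (array([241.7, 276.1]), 0.72, array([0.4954, 0.3023, 0.0593]))]
trolley top [(array([311.8, 186.2
[... 537 characters left out ...]
13] 0.01016082491708878
clevis side [(array([221.1, 277.3]), 0.5, array([0.5323, 0.3282, 0.0591]))]
clevis top [(array([199.8, 179.7]), 0.41, array([0.5283, 0.3372, 0.0632]))]
  tri [0.5254 0.3347 0.0714] 0.0025219280580130814
mosaic side [(array([440.8, 173.2]), 0.68, array([0.1753, 0.0643, 0.309 ]))]
mosaic top [(array([429.3, 271.1]), 0.92, array([ 0.253, -0.331,  0.019]))]
  tri [ 0.2594 -0.3352 -0.0051] 0.011345879732968321
tilebox side [(array([165.2, 288. ]), 0.98, array([0.6583, 0.3942, 0.0071])), (array([220. , 279.9]), 0.44, array([0.5268, 0.337 , 0.0635]))]
tilebox top [(array([188.7, 143.6]), 0.7, array([0.6549, 0.3861, 0.0102]))]
  tri [0.6604 0.3904 0.0004] 0.006019696191724282
```

```bash
python3 - <<'E'
import cv2
a=cv2.imread("pics/side0.png")[140:320,180:400];b=cv2.imread("pics/top0.png")[110:240,170:390]
a=cv2.resize(a,(800,int(180*800/220)),interpolation=3)[:600];cv2.imwrite("pics/a.png",a[:600])
cv2.imwrite("pics/b.png",cv2.resize(b,(800,473),interpolation=3))
E
```

```text
(no output)
```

View pics/a.png

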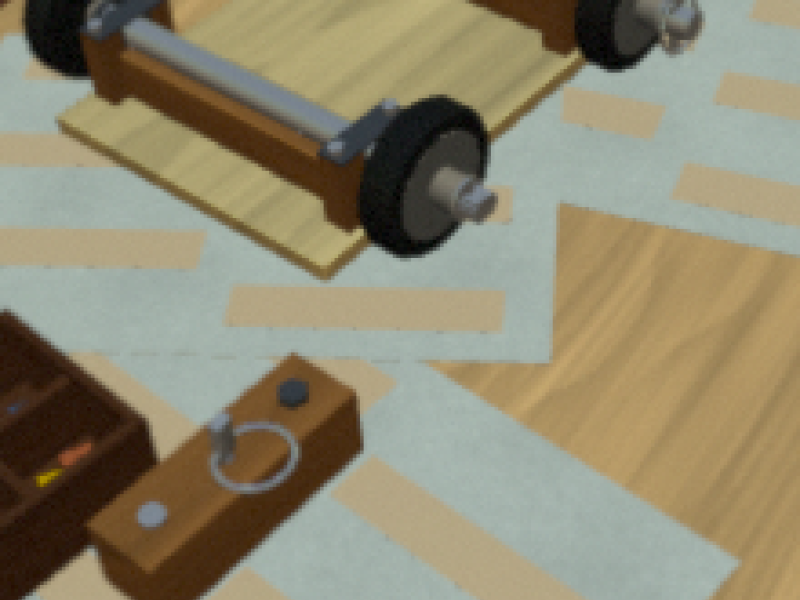

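View pics/b.png

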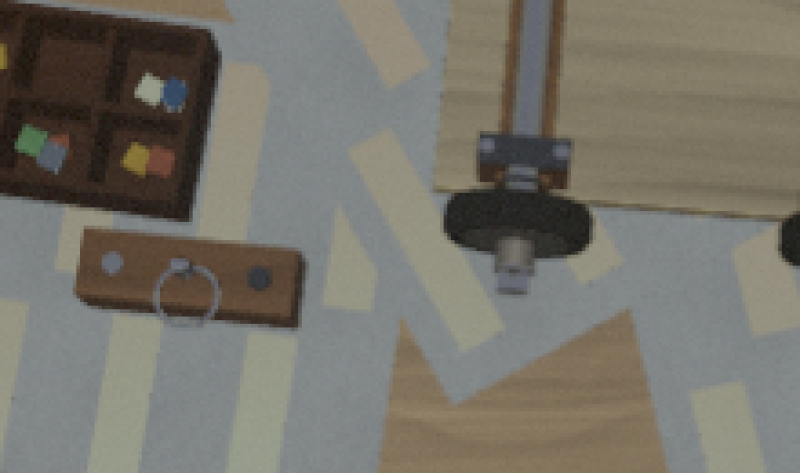

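The two views agree. The pin is in the middle of the block with its ring towards the robot, the bolt is at the right and the clevis at the left. The bare axle end is at top px (311,184), pointing to −x. Next I'll measure positions and yaws.

```bash
cat >> h.py <<'E'
def cloud(im):
    v,u=np.nonzero(im["depth"]>0)
    p=cv2.undistortPoints(np.stack([u,v],1).astype(float)[:,None],K(im),np.array(im["dist_coeffs"],float))[:,0]
    return np.array(im["eye"])+R.from_quat(im["orientation"]).apply(np.c_[p,np.ones(len(p))]*im["depth"][v,u][:,None])
E
python3 - <<'E'
from h import *
np.set_printoptions(precision=4,suppress=True)
I={n:get_image(n) for n in("side","top")}
for n,im in I.items():
    C=cloud(im);print(n)
    tab=C[(abs(C[:,2])<.015)&(abs(C[:,0]-.45)<.1)&(abs(C[:,1]-.1)<.1)];print(" table z",np.median(tab[:,2]))
    b=C[(abs(C[:,0]-.52)<.08)&(abs(C[:,1]-.275)<.13)&(abs(C[:,2]-.06)<.006)]
    c,(w,h),a=cv2.minAreaRect((b[:,:2]*1000).astype(np.float32));print(" block top",c,w,h,a,np.median(b[:,2]))
    for lo,hi in((.475,.535),(.60,.80)):
        a=C[(C[:,0]>lo)&(C[:,0]<hi)&(abs(C[:,1])<.05)&(C[:,2]>.066)&(C[:,2]<.095)]
        if len(a)>5:
            q=np.polyfit(a[:,0],a[:,1],1);print(" axle",lo,len(a),q,"deg",np.degrees(np.arctan(q[0])),"y@.52",np.polyval(q,.52),"zmed",np.median(a[:,2]),"xmin",np.sort(a[:,0])[:6])
            for x in np.arange(lo,hi,.02):
                s=a[abs(a[:,0]-x-.01)<.01]
                if len(s)>3:print("   ",x+.01,len(s),s[:,1].min(),s[:,1].max(),np.median(s[:,1]),s[:,2].max())
im=I["top"]
for l,z in(("pin_head",.082),("ring_far",.073),("bolt",.06),("clevis",.06),("hole_mouth",.0795)):
    for n in I: 
        m=mark_of(I[n],l); 
        if m:print(l,n,at_z(I[n],m[0]["centre"],z))
# hand-picked from crop b
f=lambda x,y:(x/3.636+170,y/3.638+110)
print("axle dir",at_z(im,f(529,75),.083),at_z(im,f(513,292),.070))
print("block corners",[at_z(im,f(*p),.06)[:2] for p in((86,228),(303,250),(299,326),(80,297))])
E
```

```text
side
 table z -1.4382154037817507e-05
 block top (543.4168701171875, 298.3905029296875) 222.7948455810547 109.7112808227539 83.38981628417969 0.05898275801478081
 axle 0.475 316 [-0.3835  0.2085] deg -20.98378082920743 y@.52 0.009056179461369968 zmed 0.07902023302551159 xmin [0.49   0.4907 0.4907 0.4909 0.491  0.491 ]
    0.485 27 0.003823902200899454 0.030274410775616656 0.01656550749629071 0.07974420521713266
    0.505 85 -0.0006394952879253957 0.03150930710047539 0.020324638483416035 0.08676099617354971
    0.525 204 -0.04412185949607439 0.04861072733801608 0.01080647019136427 0.09498370294476632
 axle 0.6 598 [-0.1263  0.0893] deg -7.200133779020122 y@.52 0.023614547109304607 zmed 0.07992412509651814 xmin [0.6001 0.6004 0.6005 0.6005 0.6005 0.6006]
    0.61 141 -0.03202179859830179 0.043133874718025655 0.019275035383562344 0.09363124934605727
    0.63 48 -0.008435538891337413 0.03956454958476807 0.006476611563649759 0.0841061824564946
    0.65 54 -0.009594037458444116 0.013348894088918373 0.006932077669596082 0.08513249481726481
    0.67 52 -0.010306825543057618 0.012089937045842
[... 2352 characters left out ...]
04815258587937677 -0.016920662235413907 0.09355660940061705
    0.7900000000000001 52 -0.03883346991104861 -0.005170712625381938 -0.020031177827456743 0.08980639144896663
pin_head side [0.5187 0.2765 0.082 ]
pin_head top [0.5209 0.2843 0.082 ]
ring_far side [0.4693 0.2711 0.073 ]
ring_far top [0.4605 0.2666 0.073 ]
bolt side [0.5067 0.2302 0.06  ]
bolt top [0.5081 0.2167 0.06  ]
clevis side [0.5276 0.335  0.06  ]
clevis top [0.5224 0.3333 0.06  ]
hole_mouth side [0.5088 0.0161 0.0795]
hole_mouth top [0.5151 0.0121 0.0795]
axle dir [ 0.6661 -0.0045  0.083 ] [0.4899 0.0114 0.07  ]
block corners [array([0.5506, 0.3567]), array([0.5293, 0.1803]), array([0.467 , 0.1833]), array([0.4937, 0.36  ])]
```

```bash
python3 - <<'E'
from h import *
np.set_printoptions(precision=4,suppress=True)
for n in("side","top"):
    im=get_image(n)
    g=cv2.cvtColor(im["frame"],cv2.COLOR_BGR2HSV)
    for l in("pin_head","ring","bolt","clevis"):
        ms=masks_of(im,l)
        for m in ms[:1]:
            v,u=np.nonzero(m["region"]);print(n,l,round(m["p"],2),m["rect"],len(u))
            if l in("ring","pin_head"):
                # bright grey pixels = steel
                P=np.array([at_z(im,(a,b),.071)[:2] for a,b in zip(u,v)])
                (c,s,a)=cv2.fitEllipse((cv2.convexHull((P*1000).astype(np.float32))));print("  plane z=.071 ellipse",c,s,a,"bbox",P.min(0),P.max(0))
            else: print("  centre",at_z(im,(u.mean(),v.mean()),.067 if l=="bolt" else .064))
    f=im["frame"];r=masks_of(im,"pin_head");
    if r:
        x,y,w,h=map(int,r[0]["rect"]);c=f[y-12:y+h+12,x-20:x+w+20];cv2.imwrite(f"pics/pin_{n}.png",cv2.resize(c,None,fx=8,fy=8,interpolation=0));print("crop origin",x-20,y-12,c.shape)
a,b=cv2.imread("pics/pin_side.png"),cv2.imread("pics/pin_top.png");h=max(a.shape[0],b.shape[0])
o=np.hstack([cv2.copyMakeBorder(i,0,h-i.shape[0],0,0,0) for i in(a,b)]);s=min(1,800/o.shape[1],600/o.shape[0]);print(s,a.shape)
cv2.imwrite("pics/pin.png",cv2.resize(o,None,fx=s,fy=s))
E
```

```text
side pin_head 0.75 [238.2, 251.5, 24.0, 24.5] 168
  plane z=.071 ellipse (498.6368713378906, 275.03338623046875) (51.316856384277344, 66.62248229980469) 67.27249908447266 bbox [0.4678 0.2514] [0.531  0.3027]
side ring 0.65 [252.0, 256.0, 8.5, 7.2] 19
  plane z=.071 ellipse (492.3304443359375, 256.7601013183594) (10.61755084991455, 21.675302505493164) 89.31401062011719 bbox [0.4816 0.2514] [0.504  0.2583]
side clevis 0.62 [218.9, 275.7, 5.5, 6.1] 31
  centre [0.5211 0.3387 0.064 ]
crop origin 218 239 (48, 64, 3)
top ring 0.59 [216.3, 181.0, 15.5, 9.6] 36
  plane z=.071 ellipse (506.50042724609375, 266.45989990234375) (18.407670974731445, 46.49955368041992) 142.15875244140625 bbox [0.4915 0.2468] [0.5218 0.285 ]
top bolt 0.31 [141.4, 108.9, 91.6, 60.3] 4531
  centre [0.6541 0.3844 0.067 ][ WARN:0@5.869] global loadsave.cpp:275 findDecoder imread_('pics/pin_top.png'): can't open/read file: check file path/integrity
Traceback (most recent call last):
AttributeError: 'NoneType' object has no attribute 'shape'
```

```bash
python3 - <<'E'
from h import *
np.set_printoptions(precision=4,suppress=True)
S,T=get_image("side"),get_image("top")
fa=lambda x,y:(x/3.636+180,y/3.636+140);fb=lambda x,y:(x/3.636+170,y/3.638+110)
print("ring c",at_z(S,fa(255,457),.071),at_z(T,fb(187,296),.071))
print("ring ext side",[at_z(S,fa(*p),.071)[:2] for p in((211,457),(299,455),(258,423),(252,491))])
print("ring ext top",[at_z(T,fb(*p),.071)[:2] for p in((154,297),(220,295),(187,327))])
print("head top",at_z(S,fa(222,414),.094),at_z(T,fb(181,264),.09))
print("bolt",at_z(S,fa(293,392),.066),at_z(T,fb(260,278),.066))
print("clevis",at_z(S,fa(152,515),.064),at_z(T,fb(112,262),.064))
print("axle end mid",at_z(S,fa(486,203),.070),at_z(T,fb(513,292),.0745))
for P in([.512,.013,.0795],[.494,.015,.0795]):
    print(proj(S,P),proj(T,P))
x,y=300,190
cv2.imwrite("pics/ax.png",np.hstack([cv2.resize(S["frame"][165:211,280:330],(400,368),interpolation=3),cv2.resize(T["frame"][155:201,286:336],(400,368),interpolation=3)]))
E
```

```text
ring c [0.4903 0.2766 0.071 ] [0.4908 0.2716 0.071 ]
ring ext side [array([0.5133, 0.2903]), array([0.4684, 0.2617]), array([0.5053, 0.2545]), array([0.4759, 0.2978])]
ring ext top [array([0.4904, 0.2981]), array([0.4912, 0.2453]), array([0.4657, 0.2713])]
head top [0.5136 0.2739 0.094 ] [0.5129 0.2735 0.09  ]
bolt [0.5052 0.2201 0.066 ] [0.5056 0.2141 0.066 ]
clevis [0.52   0.3387 0.064 ] [0.5212 0.3339 0.064 ]
axle end mid [0.4925 0.0126 0.07  ] [0.489  0.0114 0.0745]
[307.0002 190.6044] [310.4188 182.1449]
[312.5328 193.4013] [309.8284 188.2554]
```

View pics/ax.png

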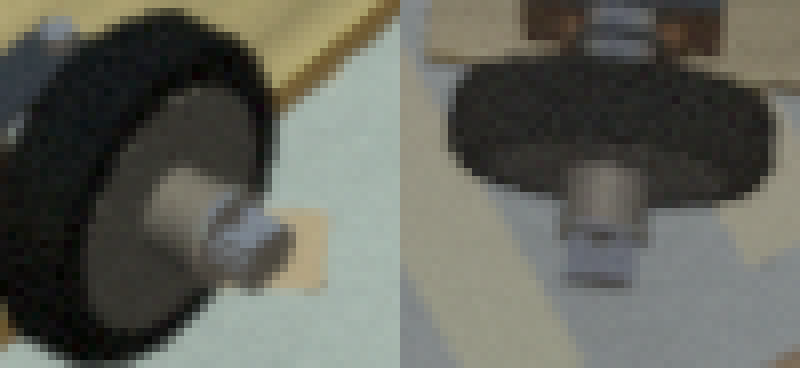

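```bash
python3 - <<'E'
from h import *
s=read_state();print(s["t"],s["tool_pos"],R.from_quat(s["orientation"]).as_matrix().round(3),s["finger_gap"],s["wrist_force"])
E
```

```text
2.4 [ 0.13741689 -0.50671415  0.23133188] [[ 0.965  0.262  0.   ]
 [ 0.262 -0.965 -0.   ]
 [ 0.     0.    -1.   ]] 0.9985199220189938 [-0.06939229 -0.09918895  0.50665054]
```

move_arm --deltas '[[0.5, [28, 28, 0], -0.9], [0.5, [28, 28, 0], -0.9], [0.5, [28, 28, 0], -0.9], [0.5, [28, 28, 0], -0.9], [0.5, [28, 28, 0], -0.9], [0.5, [28, 28, 0], -0.9], [0.5, [28, 28, 0], -0.9], [0.5, [28, 28, 0], -0.9], [0.5, [28, 28, 0], -0.8], [0.5, [28, 28, 0], -0.7], [0.5, [8, 38, 0], 0], [0.5, [8, 38, 0], 0], [0.5, [8, 38, 0], 0], [0.5, [8, 38, 0], 0], [0.5, [8, 38, 0], 0], [0.5, [8, 38, 0], 0], [0.5, [8, 38, 0], 0], [0.5, [8, 38, 0], 0], [0.5, [8, 38, 0], 0], [0.5, [8, 38, 0], 0]]' --force 100

```text
t: 4.07
tool_pos: [0.4974, 0.1553, 0.2315]
orientation: [0.998, 0.057, 0.0, 0.0]
wrist_force: [1.5, -0.4, -0.1]
finger_gap: 0.498
```

move_arm --deltas '[[0.5, [8, 38, 0], 0], [0.5, [8, 38, -20], 0], [0.5, [0, 38, -30], 0], [0.5, [0, 10, -20], 0], [0.5, [0, 0, -20], 0], [0.5, [0, 0, 0], 0], [0.5, [0, 0, 0], 0]]'

```text
t: 4.65
tool_pos: [0.5126, 0.27, 0.1457]
orientation: [0.998, 0.057, -0.001, 0.001]
wrist_force: [-0.2, 1.1, 1.0]
finger_gap: 0.498
```

move_arm --deltas '[[0.5, [0, 6.5, -15], 0], [0.5, [0, 0, -15], 0], [0.5, [0, 0, 0], 0], [0.5, [0, 0, 0], 0]]'

```text
t: 4.98
tool_pos: [0.5135, 0.2763, 0.1178]
orientation: [0.998, 0.056, 0.0, -0.0]
wrist_force: [0.4, 0.2, -0.0]
finger_gap: 0.5
```

```bash
python3 - <<'E'
from h import *
S=get_image("side");s=read_state();print(s["tool_pos"],s["wrist_force"])
t=np.array(s["tool_pos"]);print("TCP proj",proj(S,t),"head top proj for .513,.2767:",proj(S,[.513,.2767,.094]),"marks",mark_of(S,"pin_head"),mark_of(S,"ring_far"))
cv2.imwrite("pics/g1.png",cv2.resize(S["frame"][220:290,200:290],(800,622),interpolation=3)[:600])
E
```

```text
[0.51387747 0.27650991 0.11846968] [-0.47707603 -0.59356674 -0.11441035]
TCP proj [238.50107417 247.11064352] head top proj for .513,.2767: [240.46787201 254.80896366] marks [{'centre': [240.1, 260.9], 'p': 0.46}] [{'centre': [258.1, 268.2], 'p': 0.61}]
```

View pics/g1.png

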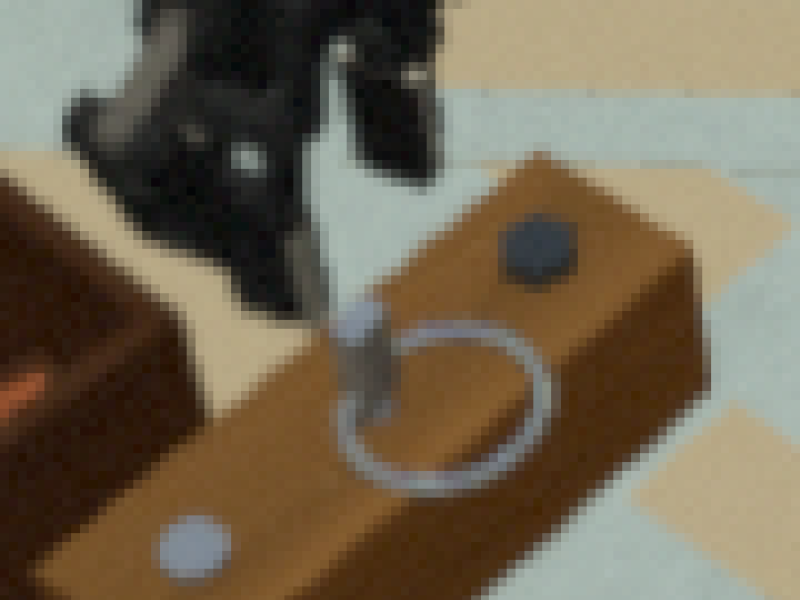

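The view shows the fingers straddling the head, with the ring clear. The pin's top is at px (240,256), within 2 mm of the estimate. I'll close partway to see how the TCP moves with the opening.

move_arm --deltas '[[0.32, [-0.5, 1, 0], 0], [0.32, [0, 0, 0], 0], [0.32, [0, 0, 0], 0]]'

```text
t: 5.38
tool_pos: [0.5127, 0.2778, 0.117]
orientation: [0.998, 0.056, 0.0, -0.0]
wrist_force: [0.3, 0.2, -0.0]
finger_gap: 0.321
```

move_arm --deltas '[[0.32, [0, 0, -15], 0], [0.32, [0, 0, -12], 0], [0.32, [0, 0, -8], 0], [0.32, [0, 0, -5], 0], [0.32, [0, 0, -2], 0], [0.32, [0, 0, 0], 0], [0.32, [0, 0, 0], 0]]'

```text
t: 5.97
tool_pos: [0.5128, 0.2778, 0.0748]
orientation: [0.998, 0.056, 0.0, -0.0]
wrist_force: [0.3, 0.3, -0.3]
finger_gap: 0.322
```

move_arm --deltas '[[0.2, [0, 0, 0], 0], [0.2, [0, 0, 0], 0], [0.1, [0, 0, 0], 0], [0.0, [0, 0, 0], 0], [0.0, [0, 0, 0], 0], [0.0, [0, 0, 0], 0], [0.0, [0, 0, 0], 0]]' --force 80

```text
t: 6.55
tool_pos: [0.5129, 0.2778, 0.0752]
orientation: [0.998, 0.056, 0.001, -0.0]
wrist_force: [-0.6, -0.4, 6.0]
finger_gap: 0.134
```

move_arm --deltas '[[0.0, [0, 0, 3], 0], [0.0, [0, 0, 7], 0], [0.0, [0, 0, 15], 0], [0.0, [0, 0, 20], 0], [0.0, [0, 0, 20], 0], [0.0, [0, 0, 20], 0], [0.0, [0, 0, 10], 0], [0.0, [0, 0, 0], 0], [0.0, [0, 0, 0], 0]]'

```text
t: 7.3
tool_pos: [0.5125, 0.2777, 0.169]
orientation: [0.998, 0.056, -0.0, 0.0]
wrist_force: [-0.3, -0.4, -1.6]
finger_gap: 0.132
```

```bash
python3 - <<'E'
from h import *
S=get_image("side");s=read_state();t=np.array(s["tool_pos"]);print(t,s["wrist_force"],s["finger_gap"])
T=get_image("top")
for im in(S,T):
  for l in("pin_head","pin_tip","ring_far"):print(l,[(m["centre"],m["p"]) for m in mark_of(im,l)[:2]])
print("pred tip",proj(S,t+[0,0,-.061]),"head",proj(S,t+[0,0,.0075]))
c=proj(S,t).astype(int);print(c)
cv2.imwrite("pics/g2.png",cv2.resize(S["frame"][c[1]-20:c[1]+55,c[0]-40:c[0]+60],(800,600),interpolation=3))
E
```

```text
[0.51204875 0.2774957  0.16795175] [ 1.16777403  0.42698835 -1.28225256] 0.13688426884245466
pin_head [([234.9, 226.6], 0.59)]
pin_tip [([239.1, 250.0], 0.61), ([442.9, 175.7], 0.17)]
ring_far [([252.0, 239.5], 0.41)]
pin_head [([211.4, 174.1], 0.52), ([428.9, 269.8], 0.16)]
pin_tip [([214.9, 178.0], 0.5)]
ring_far [([218.7, 194.4], 0.44)]
pred tip [239.68178441 251.2970337 ] head [234.67665721 229.20532862]
[235 231]
```

View pics/g2.png

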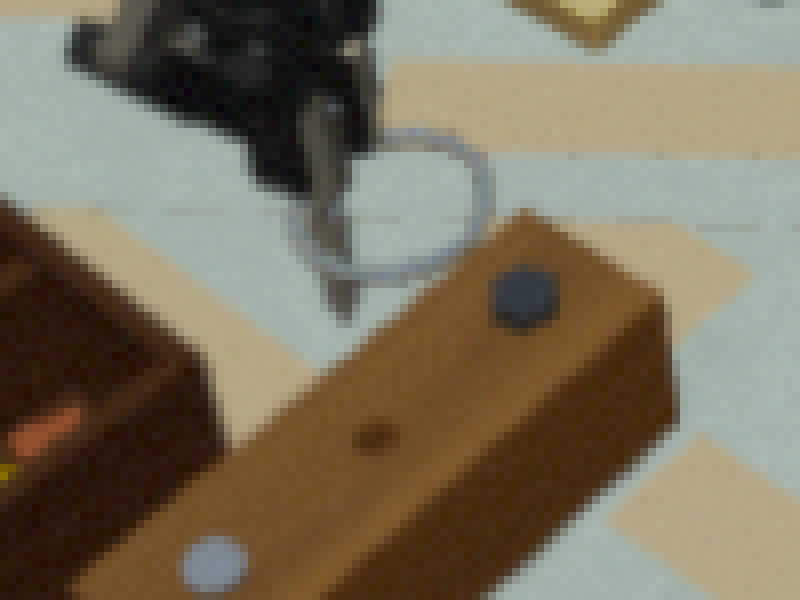

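move_arm --deltas '[[0.0, [-4, -10, 0], -0.5], [0.0, [-4, -25, 0], -1.2], [0.0, [-4, -25, 0], -1.2], [0.0, [-4, -25, 0], -1.2], [0.0, [-4, -25, 0], -1.2], [0.0, [-4, -25, 0], -1.2], [0.0, [-3, -25, 0], -1.2], [0.0, [0, -25, 0], -1.2], [0.0, [0, -25, 0], -1.2], [0.0, [0, -25, 0], -1.2], [0.0, [0, -20, 0], -1.2], [0.0, [0, -9, 0], -0.2], [0.0, [0, 0, -10], 0], [0.0, [0, 0, -10], 0], [0.0, [0, 0, 0], 0], [0.0, [0, 0, 0], 0]]'

```text
t: 9.03
tool_pos: [0.4848, 0.0148, 0.148]
orientation: [0.999, -0.053, -0.001, -0.0]
wrist_force: [0.8, 0.1, -1.7]
finger_gap: 0.139
```

```bash
python3 - <<'E'
from h import *
S=get_image("side");s=read_state();t=np.array(s["tool_pos"]);print(t,s["wrist_force"],s["finger_gap"],R.from_quat(s["orientation"]).as_matrix()[:2,0])
T=get_image("top")
for im in(S,T):
  for l in("pin_tip","hole_mouth","pin_head"):print(l,[(m["centre"],m["p"]) for m in mark_of(im,l)[:2]])
  print(proj(im,t+[0,0,-.061]),proj(im,[.51,.011,.0795]))
c=(292,162)
cv2.imwrite("pics/g3.png",np.hstack([cv2.resize(S["frame"][150:210,280:330],(500,600),interpolation=3),cv2.resize(T["frame"][155:215,296:326],(300,600),interpolation=3)]))
E
```

```text
[0.48527268 0.01474565 0.14880924] [ 0.72155671  0.34737363 -0.51125633] 0.13503265422991742 [ 0.99427881 -0.10680788]
pin_tip [([310.5, 190.2], 0.7)]
hole_mouth [([310.1, 189.9], 0.64), ([311.3, 191.6], 0.49)]
pin_head [([316.2, 168.1], 0.63)]
[315.40727245 192.02912331] [308.08108511 190.41733012]
pin_tip [([312.8, 190.6], 0.6)]
hole_mouth [([309.0, 184.1], 0.62), ([224.2, 187.4], 0.41)]
pin_head [([309.3, 183.2], 0.42), ([308.6, 203.0], 0.35)]
[309.96157897 190.65772788] [311.12201546 182.81004196]
```

View pics/g3.png

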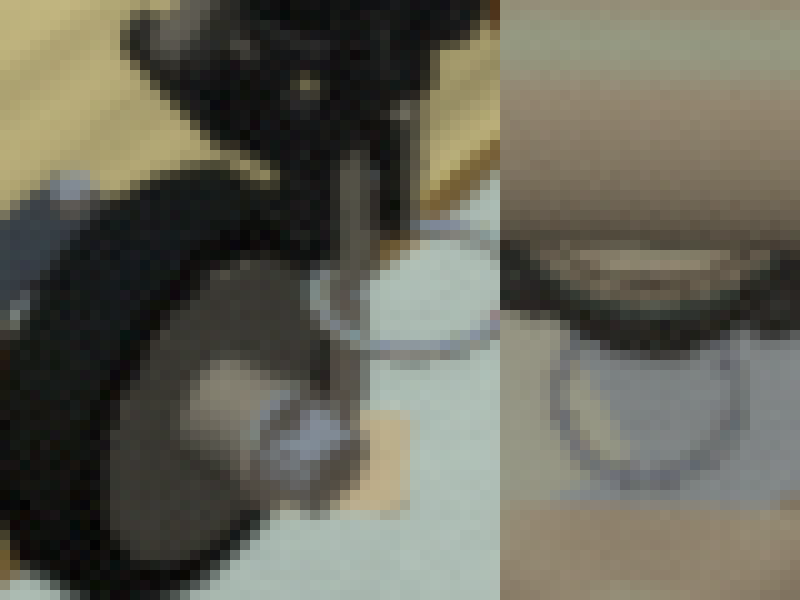

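move_arm --deltas '[[0.0, [6, 0, 0], 0], [0.0, [5, -0.7, 0], 0], [0.0, [0, 0, -3], 0], [0.0, [0, 0, -1.5], 0], [0.0, [0, 0, 0], 0], [0.0, [0, 0, 0], 0]]' --force 100

```text
t: 9.93
tool_pos: [0.4964, 0.013, 0.1446]
orientation: [0.999, -0.054, -0.0, 0.0]
wrist_force: [-0.3, 0.4, -0.9]
finger_gap: 0.126
```

move_arm --deltas '[[0.0, [0, 0, -1.5], 0], [0.0, [0, 0, 0], 0], [0.0, [0, 0, 0], 0]]'

```text
t: 10.18
tool_pos: [0.4965, 0.013, 0.1434]
orientation: [0.999, -0.054, -0.0, 0.0]
wrist_force: [-0.7, -0.2, -1.1]
finger_gap: 0.123
```

move_arm --deltas '[[0.0, [0, 0, -1], 0], [0.0, [0, 0, 0], 0], [0.0, [0, 0, 0], 0]]'

```text
t: 10.43
tool_pos: [0.4965, 0.013, 0.1424]
orientation: [0.999, -0.054, -0.0, 0.0]
wrist_force: [-0.4, 0.3, -1.9]
finger_gap: 0.129
```

move_arm --deltas '[[0.0, [0, 0, -1], 0], [0.0, [0, 0, 0], 0]]'

```text
t: 10.6
tool_pos: [0.4965, 0.0131, 0.1412]
orientation: [0.999, -0.054, -0.0, 0.0]
wrist_force: [-0.2, 0.3, -0.8]
finger_gap: 0.128
```

move_arm --deltas '[[0.0, [0, 0, -0.7], 0], [0.0, [0, 0, 0], 0]]'

```text
t: 10.77
tool_pos: [0.4966, 0.013, 0.1408]
orientation: [0.999, -0.054, 0.0, 0.0]
wrist_force: [0.3, -0.5, -0.2]
finger_gap: 0.125
```

move_arm --deltas '[[0.0, [0, 0, -0.6], 0], [0.0, [0, 0, 0], 0]]'

```text
t: 10.93
tool_pos: [0.4968, 0.013, 0.1406]
orientation: [0.999, -0.054, 0.0, 0.0]
wrist_force: [-1.7, 0.0, 1.6]
finger_gap: 0.127
```

move_arm --deltas '[[0.0, [0, 0, 2.2], 0], [0.0, [0, 0, 0], 0], [0.0, [1.5, -0.16, 0], 0], [0.0, [0, 0, 0], 0], [0.0, [0, 0, 0], 0]]'

```text
t: 11.35
tool_pos: [0.498, 0.0129, 0.1421]
orientation: [0.999, -0.054, -0.0, 0.0]
wrist_force: [-0.8, 0.3, -1.4]
finger_gap: 0.126
```

move_arm --deltas '[[0.0, [1.5, -0.16, 0], 0], [0.0, [0, 0, 0], 0]]'

```text
t: 11.52
tool_pos: [0.4996, 0.0127, 0.1422]
orientation: [0.999, -0.054, -0.0, 0.0]
wrist_force: [-0.1, 0.7, -1.4]
finger_gap: 0.123
```

move_arm --deltas '[[0.0, [1, -0.11, 0], 0], [0.0, [0, 0, 0], 0]]'

```text
t: 11.68
tool_pos: [0.5004, 0.0126, 0.1422]
orientation: [0.999, -0.054, -0.0, 0.0]
wrist_force: [-1.3, 0.7, -1.2]
finger_gap: 0.128
```

move_arm --deltas '[[0.0, [1, -0.11, 0], 0], [0.0, [0, 0, 0], 0]]'

```text
t: 11.85
tool_pos: [0.5012, 0.0125, 0.1422]
orientation: [0.999, -0.054, -0.001, 0.0]
wrist_force: [-3.2, -0.3, 0.0]
finger_gap: 0.126
```

move_arm --deltas '[[0.0, [1, -0.11, 0], 0], [0.0, [0, 0, 0], 0]]'

```text
t: 12.02
tool_pos: [0.5023, 0.0124, 0.1422]
orientation: [0.999, -0.054, -0.001, 0.0]
wrist_force: [-4.1, -0.3, -0.8]
finger_gap: 0.129
```

move_arm --deltas '[[0.0, [1, -0.11, 0], 0], [0.0, [1, -0.11, 0], 0], [0.0, [1, -0.11, 0], 0], [0.0, [1, -0.11, 0], 0], [0.0, [0.5, -0.05, 0], 0], [0.0, [0, 0, 0], 0], [0.0, [0, 0, 0], 0]]'

```text
t: 12.6
tool_pos: [0.5068, 0.012, 0.1422]
orientation: [0.999, -0.054, -0.001, -0.0]
wrist_force: [-5.3, 1.8, 0.2]
finger_gap: 0.129
```

move_arm --deltas '[[0.0, [0, 0, -1], 0], [0.0, [0, 0, -1], 0], [0.0, [0, 0, 0], 0]]'

```text
t: 12.85
tool_pos: [0.507, 0.0119, 0.1407]
orientation: [0.999, -0.054, -0.0, 0.0]
wrist_force: [-6.2, 1.3, 2.5]
finger_gap: 0.128
```

move_arm --deltas '[[0.0, [0, 0, -1], 0], [0.0, [0, 0, 0], 0]]'

```text
t: 13.02
tool_pos: [0.507, 0.0119, 0.1398]
orientation: [0.999, -0.054, -0.0, 0.0]
wrist_force: [-6.5, 0.5, 2.1]
finger_gap: 0.124
```

move_arm --deltas '[[0.0, [0, 0, -1], 0], [0.0, [0, 0, 0], 0]]'

```text
t: 13.18
tool_pos: [0.5071, 0.0119, 0.1389]
orientation: [0.999, -0.054, 0.0, 0.0]
wrist_force: [-6.9, 0.6, 2.4]
finger_gap: 0.127
```

move_arm --deltas '[[0.0, [0, 0, -1], 0], [0.0, [0, 0, 0], 0]]'

```text
t: 13.35
tool_pos: [0.507, 0.0119, 0.1377]
orientation: [0.999, -0.054, -0.0, 0.0]
wrist_force: [-6.0, 0.7, 1.7]
finger_gap: 0.126
```

move_arm --deltas '[[0.0, [0, 0, -1], 0], [0.0, [0, 0, -1], 0], [0.0, [0, 0, 0], 0]]'

```text
t: 13.6
tool_pos: [0.5068, 0.012, 0.1353]
orientation: [0.999, -0.054, -0.001, -0.0]
wrist_force: [-6.2, 0.3, 1.1]
finger_gap: 0.129
```

move_arm --deltas '[[0.0, [0, 0, -1], 0], [0.0, [0, 0, -1], 0], [0.0, [0, 0, 0], 0]]'

```text
t: 13.85
tool_pos: [0.5069, 0.0122, 0.1336]
orientation: [0.999, -0.054, -0.0, -0.0]
wrist_force: [-6.8, 2.0, 3.1]
finger_gap: 0.125
```

move_arm --deltas '[[0.0, [0, 0, -1], 0], [0.0, [0, 0, 0], 0]]'

```text
t: 14.02
tool_pos: [0.507, 0.0123, 0.1328]
orientation: [0.999, -0.054, -0.0, -0.0]
wrist_force: [-6.2, 1.9, 2.9]
finger_gap: 0.128
```

move_arm --deltas '[[0.0, [0, 0, -1], 0], [0.0, [0, 0, 0], 0]]'

```text
t: 14.18
tool_pos: [0.5071, 0.0125, 0.1319]
orientation: [0.999, -0.054, 0.0, -0.001]
wrist_force: [-5.7, 2.9, 3.7]
finger_gap: 0.131
```

move_arm --deltas '[[0.0, [0, 0.8, 0], 0], [0.0, [0, 0, -1], 0], [0.0, [0, 0, 0], 0]]'

```text
t: 14.43
tool_pos: [0.5071, 0.0131, 0.1308]
orientation: [0.999, -0.054, -0.0, -0.0]
wrist_force: [-5.8, 1.3, 3.8]
finger_gap: 0.129
```

move_arm --deltas '[[0.0, [0, 0.3, -1], 0], [0.0, [0, 0, -1], 0], [0.0, [0, 0, 0], 0]]'

```text
t: 14.68
tool_pos: [0.507, 0.0134, 0.1286]
orientation: [0.999, -0.054, -0.0, -0.0]
wrist_force: [-5.4, 2.3, 1.8]
finger_gap: 0.127
```

move_arm --deltas '[[0.0, [0, 0, -1], 0], [0.0, [0, 0, -1], 0], [0.0, [0, 0, 0], 0]]'

```text
t: 14.93
tool_pos: [0.507, 0.0134, 0.1266]
orientation: [0.999, -0.054, -0.0, -0.0]
wrist_force: [-6.1, 2.5, 2.5]
finger_gap: 0.128
```

move_arm --deltas '[[0.0, [0, 0.4, -1], 0], [0.0, [0, 0, -1.5], 0], [0.0, [0, 0, -1.5], 0], [0.0, [0, 0, 0], 0]]'

```text
t: 15.27
tool_pos: [0.5069, 0.0137, 0.1223]
orientation: [0.999, -0.054, -0.0, -0.0]
wrist_force: [-5.5, 1.2, 0.4]
finger_gap: 0.126
```

move_arm --deltas '[[0.0, [0, 0, -1.5], 0], [0.0, [0, 0, -1.5], 0], [0.0, [0, 0, -1.5], 0], [0.0, [0, 0, 0], 0]]'

```text
t: 15.6
tool_pos: [0.5069, 0.0137, 0.1178]
orientation: [0.999, -0.054, -0.0, -0.0]
wrist_force: [-5.0, 2.9, 0.6]
finger_gap: 0.128
```

move_arm --deltas '[[0.0, [0, 0, -1.5], 0], [0.0, [0, 0, -1.5], 0], [0.0, [0, 0, -1.5], 0], [0.0, [0, 0, 0], 0]]'

```text
t: 15.93
tool_pos: [0.5069, 0.0137, 0.1133]
orientation: [0.999, -0.054, -0.0, -0.0]
wrist_force: [-5.9, 1.4, 1.1]
finger_gap: 0.128
```

move_arm --deltas '[[0.0, [0, 0, -2], 0], [0.0, [0, 0, -2], 0], [0.0, [0, 0, -2], 0], [0.0, [0, 0, -2], 0], [0.0, [0, 0, -2], 0], [0.0, [0, 0, -2], 0], [0.0, [0, 0, -1], 0], [0.0, [0, 0, 0], 0]]'

```text
t: 16.6
tool_pos: [0.507, 0.0138, 0.1004]
orientation: [0.999, -0.054, -0.0, -0.0]
wrist_force: [-5.6, 2.2, 1.0]
finger_gap: 0.126
```

move_arm --deltas '[[0.0, [0, 0, -1.5], 0], [0.0, [0, 0, -1.5], 0], [0.0, [0, 0, -1], 0], [0.0, [0, 0, 0], 0]]'

```text
t: 16.93
tool_pos: [0.507, 0.0138, 0.0965]
orientation: [0.999, -0.054, -0.0, -0.0]
wrist_force: [-4.1, 1.4, 0.9]
finger_gap: 0.129
```

move_arm --deltas '[[0.0, [0, 0, -0.7], 0], [0.0, [0, 0, 0], 0]]'

```text
t: 17.1
tool_pos: [0.5071, 0.0138, 0.0959]
orientation: [0.999, -0.054, -0.0, -0.0]
wrist_force: [-5.3, 2.2, 1.9]
finger_gap: 0.121
```

move_arm --deltas '[[0.0, [0, 0, -0.6], 0], [0.0, [0, 0, 0], 0]]'

```text
t: 17.27
tool_pos: [0.5071, 0.0138, 0.0954]
orientation: [0.999, -0.054, -0.0, -0.0]
wrist_force: [-5.6, 1.5, 3.0]
finger_gap: 0.125
```

move_arm --deltas '[[0.0, [0, 0, -0.6], 0], [0.0, [0, 0, 0], 0]]'

```text
t: 17.43
tool_pos: [0.5071, 0.0138, 0.0949]
orientation: [0.999, -0.054, 0.0, -0.0]
wrist_force: [-5.8, 2.1, 2.3]
finger_gap: 0.126
```

move_arm --deltas '[[0.0, [0, 0, -0.6], 0], [0.0, [0, 0, 0], 0]]'

```text
t: 17.6
tool_pos: [0.5072, 0.0138, 0.0948]
orientation: [0.999, -0.054, 0.0, -0.0]
wrist_force: [-7.4, 2.0, 5.8]
finger_gap: 0.127
```

move_arm --deltas '[[0.0, [0, 0, -0.5], 0], [0.0, [0, 0, 0], 0]]'

```text
t: 17.77
tool_pos: [0.5073, 0.0138, 0.0947]
orientation: [0.999, -0.054, 0.0, -0.0]
wrist_force: [-8.4, 2.0, 8.3]
finger_gap: 0.13
```

Seated at z 0.0947, where 0.0946 was expected, with the force rising gently. Now release.

move_arm --deltas '[[0.0, [0, 0.2, 0.4], 0], [0.0, [0, 0, 0], 0], [0.2, [0, 0, 0], 0], [0.3, [0, 0, 0], 0], [0.3, [0, 0, 0], 0], [0.3, [0, 0, 0], 0]]' --force 20

```text
t: 18.27
tool_pos: [0.5076, 0.0135, 0.094]
orientation: [0.999, -0.054, 0.001, 0.0]
wrist_force: [0.3, -0.3, 0.0]
finger_gap: 0.298
```

move_arm --deltas '[[0.3, [0, 0, 5], 0], [0.3, [0, 0, 15], 0], [0.3, [0, 0, 20], 0], [0.3, [0, 0, 20], 0], [0.3, [-20, 2, 20], 0], [0.1, [-30, 3, 0], 0], [0.0, [-30, 3, 0], 0], [0.0, [0, 0, 0], 0], [0.0, [0, 0, 0], 0]]'

```text
t: 19.02
tool_pos: [0.4267, 0.0217, 0.1745]
orientation: [0.999, -0.054, 0.001, 0.0]
wrist_force: [1.0, 0.3, 0.9]
finger_gap: 0.002
```

```bash
python3 - <<'E'
from h import *
S=get_image("side");T=get_image("top");s=read_state();t=np.array(s["tool_pos"]);print(s["t"],t,s["wrist_force"],s["finger_gap"])
h=np.array([.5073,.0138,.0795]);x=np.array([.994,-.108,0])
for im in(S,T):
  for l,P in(("pin_head",h+[0,0,.022]),("ring_far",h-.047*x+[0,0,.013])):print(l,[(m["centre"],m["p"]) for m in mark_of(im,l)[:2]],"pred",proj(im,P))
cv2.imwrite("pics/g4.png",np.hstack([cv2.resize(S["frame"][160:210,285:335],(500,500),interpolation=3),cv2.resize(T["frame"][155:205,296:326],(300,500),interpolation=3)]))
E
```

```text
19.1167 [0.42776766 0.02151045 0.17435106] [-0.14676993 -0.55781376 -0.07196065] 0.0025546811253126718
pin_head [([310.7, 182.9], 0.54)] pred [308.02928993 184.82581732]
ring_far [([322.8, 197.0], 0.45)] pred [322.90819145 194.86967416]
pin_head [] pred [310.16027883 182.12686364]
ring_far [] pred [308.65032491 198.86185321]
```

View pics/g4.png

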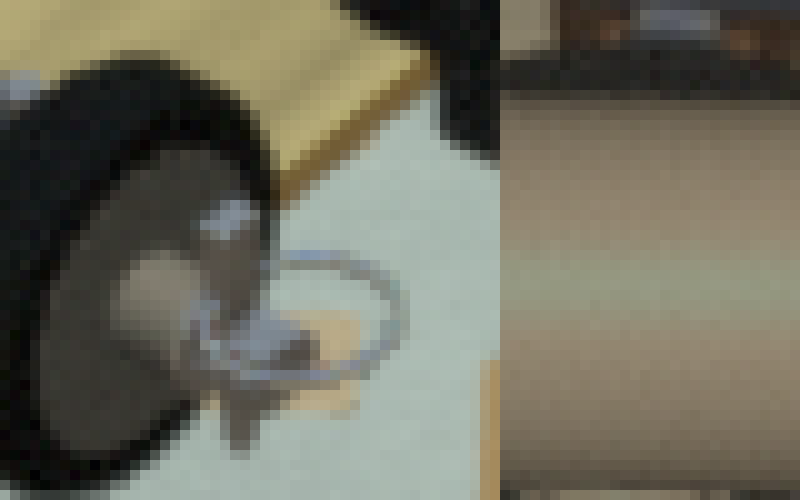

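The pin stands home with the ring open over the axle end, its far side at px (324,191). Next I'll move the closed fingers over the ring's far side.

move_arm --deltas '[[0.0, [20, -1.5, 0], 0], [0.0, [15, -1.5, -5], 0], [0.0, [0, 0, -20], 0], [0.0, [0, 0, -20], 0], [0.0, [0, 0, -18], 0], [0.0, [0, 0, -8], 0], [0.0, [0, 0, 0], 0], [0.0, [0, 0, 0], 0]]' --force 60

```text
t: 19.98
tool_pos: [0.4623, 0.0185, 0.103]
orientation: [0.999, -0.054, -0.0, 0.0]
wrist_force: [0.6, 0.2, 0.2]
finger_gap: -0.0
```

move_arm --deltas '[[0.0, [0, 0, -3], 0], [0.0, [0, 0, -3], 0], [0.0, [0, 0, -3], 0], [0.0, [0, 0, 0], 0]]'

```text
t: 20.32
tool_pos: [0.4622, 0.0186, 0.0938]
orientation: [0.999, -0.054, 0.0, 0.0]
wrist_force: [0.3, -0.3, 1.2]
finger_gap: -0.001
```

move_arm --deltas '[[0.0, [0, 0, -2.5], 0], [0.0, [0, 0, -2.5], 0], [0.0, [0, 0, -2.5], 0], [0.0, [0, 0, 0], 0]]'

```text
t: 20.65
tool_pos: [0.4621, 0.0186, 0.0858]
orientation: [0.999, -0.054, 0.0, 0.0]
wrist_force: [0.7, 0.4, 0.9]
finger_gap: -0.0
```

move_arm --deltas '[[0.0, [0.5, 0, -2.5], 0], [0.0, [0.5, 0, -2.5], 0], [0.0, [0.5, 0, -2.5], 0], [0.0, [0, 0, 0], 0]]'

```text
t: 20.98
tool_pos: [0.4634, 0.0186, 0.078]
orientation: [0.999, -0.054, -0.0, 0.0]
wrist_force: [0.9, -0.2, 1.4]
finger_gap: -0.002
```

```bash
python3 - <<'E'
from h import *
S=get_image("side");s=read_state();print(s["tool_pos"],s["wrist_force"],[(m["centre"],m["p"]) for m in mark_of(S,"ring_far")[:2]])
cv2.imwrite("pics/g5.png",cv2.resize(S["frame"][160:210,285:335],(500,500),interpolation=3))
E
```

```text
[0.46342357 0.01860307 0.07825878] [-0.01936386  0.85710782  1.06215567] [([324.0, 199.2], 0.5)]
```

View pics/g5.png

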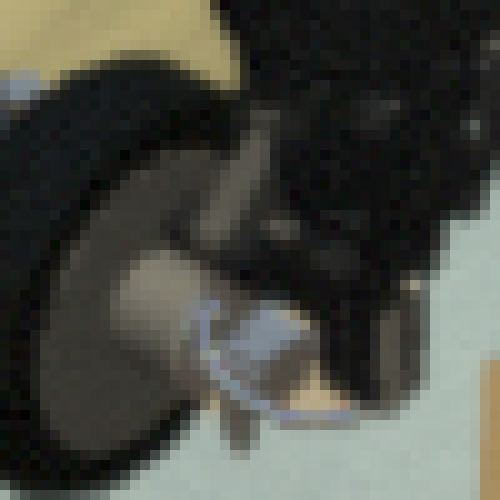

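The ring is being swung down under the fingertips and clears the axle end. I'll keep going past over-centre.

move_arm --deltas '[[0.0, [0.5, 0, -2.5], 0], [0.0, [0.5, 0, -2.5], 0], [0.0, [0.5, 0, -2.5], 0], [0.0, [0.5, 0, -2.5], 0], [0.0, [0, 0, 0], 0]]'

```text
t: 21.5
tool_pos: [0.4654, 0.0186, 0.0681]
orientation: [0.999, -0.054, -0.0, 0.0]
wrist_force: [-0.4, -0.0, 0.1]
finger_gap: -0.003
```

move_arm --deltas '[[0.0, [0.8, 0, -2.5], 0], [0.0, [0.8, 0, -2.5], 0], [0.0, [0.8, 0, -2.5], 0], [0.0, [0.5, 0, -2.5], 0], [0.0, [0, 0, 0], 0], [0.0, [0, 0, 0], 0]]'

```text
t: 22.0
tool_pos: [0.468, 0.0187, 0.0582]
orientation: [0.999, -0.054, -0.001, 0.0]
wrist_force: [-0.9, 0.1, 0.1]
finger_gap: -0.001
```

```bash
python3 - <<'E'
from h import *
S=get_image("side");s=read_state();print(s["t"],s["tool_pos"],s["wrist_force"],[(m["centre"],m["p"]) for m in mark_of(S,"ring_far")[:2]])
h=np.array([.5076,.0135,.0795]);x=np.array([.994,-.108,0])
for th in(0,.5,.75):a=th+.155;print(th,proj(S,h+[0,0,.009]-x*.047*np.sin(a)-np.array([0,0,.047*np.cos(a)])))
cv2.imwrite("pics/g6.png",cv2.resize(S["frame"][160:220,285:335],(500,600),interpolation=3))
E
```

```text
22.05 [0.46802195 0.0186373  0.05829615] [-0.52695247 -0.32542129 -0.51262475] [([317.7, 203.2], 0.44)]
0 [311.08779182 203.19050247]
0.5 [317.46713813 203.93747372]
0.75 [319.96351445 202.89133486]
```

View pics/g6.png

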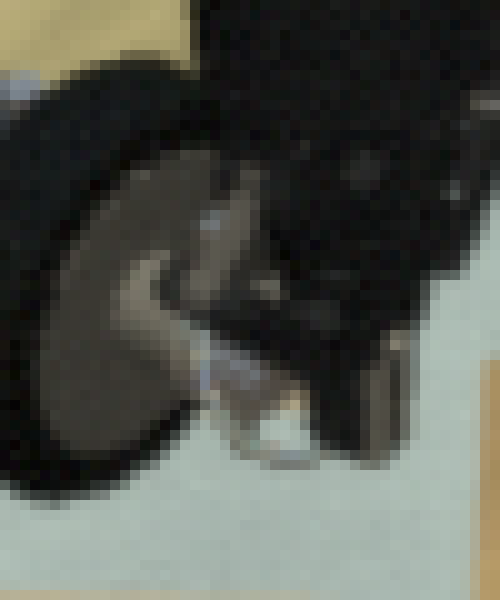

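move_arm --deltas '[[0.0, [0.8, 0, -2.5], 0], [0.0, [0.8, 0, -2.5], 0], [0.0, [0.8, 0, -2], 0], [0.0, [0, 0, 0], 0], [0.0, [0, 0, 0], 0]]'

```text
t: 22.52
tool_pos: [0.4707, 0.0186, 0.0515]
orientation: [0.999, -0.054, -0.0, 0.0]
wrist_force: [-0.4, 0.0, -0.3]
finger_gap: -0.001
```

```bash
python3 - <<'E'
from h import *
S=get_image("side");s=read_state();print(s["t"],s["tool_pos"],s["wrist_force"],[(m["centre"],m["p"]) for m in mark_of(S,"ring_far")[:2]])
cv2.imwrite("pics/g7.png",cv2.resize(S["frame"][160:220,285:335],(500,600),interpolation=3))
E
```

```text
22.5667 [0.47081787 0.01860247 0.05163639] [0.81281094 0.77427111 0.03606461] [([312.3, 200.1], 0.42)]
```

View pics/g7.png

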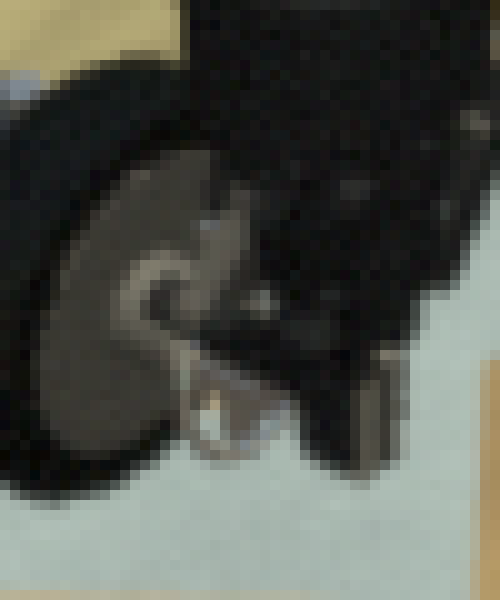

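The ring now hangs close to the shank and there's no force on the fingers. I'll withdraw and check.

move_arm --deltas '[[0.0, [-10, 1, 0], 0], [0.0, [-20, 2, 0], 0], [0.0, [-25, 2.5, 0], 0], [0.0, [-15, 0, 25], 0], [0.0, [0, 0, 38], 0], [0.0, [0, -10, 38], 0], [0.0, [0, -38, 10], 0], [0.0, [0, -38, 0], 0], [0.0, [0, -38, 0], 0], [0.0, [0, -38, 0], 0], [0.0, [0, -38, 0], 0], [0.0, [0, 0, 0], 0], [0.0, [0, 0, 0], 0]]'

```text
t: 23.7
tool_pos: [0.4005, -0.1774, 0.1627]
orientation: [0.998, -0.056, -0.0, -0.0]
wrist_force: [-0.0, -0.0, 0.3]
finger_gap: 0.002
```

```bash
python3 - <<'E'
from h import *
S=get_image("side");T=get_image("top");s=read_state();print(s["t"],s["tool_pos"],s["wrist_force"])
h=np.array([.5076,.0135,.0795]);x=np.array([.994,-.108,0])
for n,im in(("S",S),("T",T)):
  print(n,"head pred",proj(im,h+[0,0,.022]),"far shut pred",proj(im,h+[0,0,.009]-x*.0073-np.array([0,0,.0464])))
  for l in("pin_head","pin_tip","ring_far","bolt","clevis","mosaic","tilebox"):print(l,[(m["centre"],round(m["p"],2)) for m in mark_of(im,l)[:2]])
cv2.imwrite("pics/g8.png",np.hstack([cv2.resize(S["frame"][160:220,285:335],(500,600),interpolation=3),cv2.resize(T["frame"][155:215,296:326],(300,600),interpolation=3)]))
E
```

```text
23.8 [ 0.40081159 -0.17543406  0.16264556] [ 0.10995712 -0.2410597   0.15983067]
S head pred [307.99352036 184.72010045] far shut pred [311.10053427 203.18705851]
pin_head [([306.1, 182.7], 0.43)]
pin_tip [([308.6, 203.7], 0.65)]
ring_far []
bolt [([261.2, 249.3], 0.48), ([308.4, 190.8], 0.24)]
clevis [([224.1, 280.8], 0.52)]
mosaic [([446.5, 175.3], 0.95), ([310.4, 202.2], 0.26)]
tilebox [([164.1, 282.1], 0.57), ([309.1, 192.7], 0.4)]
T head pred [310.26389197 182.02218227] far shut pred [310.05618909 188.67970422]
pin_head [([309.5, 180.8], 0.38)]
pin_tip [([310.8, 186.2], 0.54)]
ring_far [([312.6, 189.5], 0.52)]
bolt [([243.1, 182.2], 0.62)]
clevis [([199.3, 184.4], 0.45), ([314.8, 179.9], 0.16)]
mosaic [([425.7, 269.3], 0.69)]
tilebox [([191.0, 145.6], 0.65), ([243.4, 183.0], 0.4)]
```

View pics/g8.png

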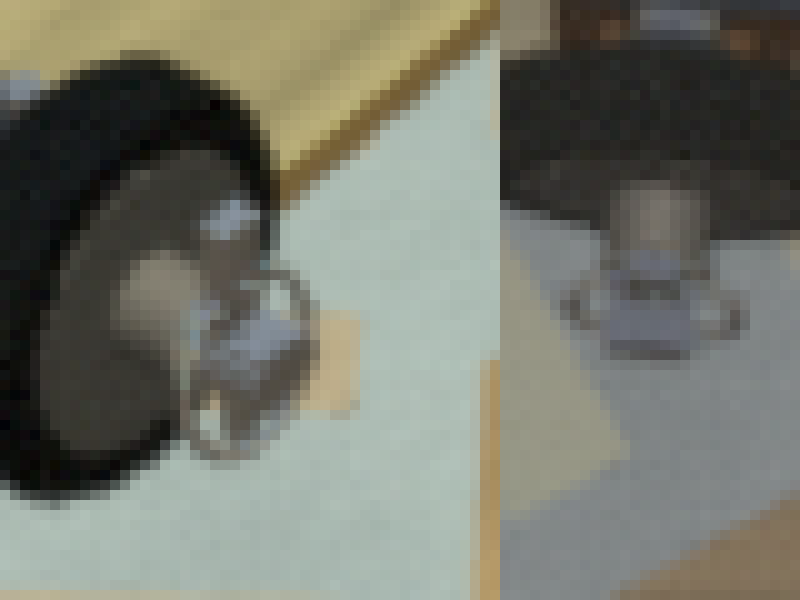

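```bash
python3 -c "
from station import *
print(finish_job())"
```

```text
the job is handed in; nothing more can be done
None
```

The linchpin is home in the bare axle end and its ring is shut round the axle. I handed the job in at about 24 s of the 64 s allowed; it returns no verdict.

- **Pin:** I slid it in from the axle's free end, easing the sprung wheel back with about 6 N. I then lowered it by feel, shifting it about 1.5 mm sideways. The shoulder met the axle within 0.1 mm of the height I had worked out from touching the axle top. The wrist force stayed below about 12 N throughout.
- **Ring:** Closed fingertips pushed it down past centre, and it snapped shut.
- **Last pictures:** Both show the pin upright, the ring closed round the axle end against the lower shank, and the robot clear. The bolt, clevis pin, mosaic and tile box show no shift beyond the detector's noise of a few pixels, or about 1 cm.
- **Checks that disagreed:** In the last look the network missed `ring_far` in the side view, so there I judged the ring by eye. It appeared about 3 px from where I predicted, on the side away from open. The two cameras also differed by about 5 mm sideways, so I relied on contact for the fit.

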